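# Raise the sash of the weighing station to the pointer

## Task

Push the window (sash) of the weighing station gently up from beneath its lip with the fingers, until the lip is level with the pointer tab clamped to its left guide, and not past it. Do not grip the lip or press on its top, and leave the things on the bench where they are. Finish with the robot clear of everything and the sash resting at that height by itself.

Things in the scene. Friction and masses are not known exactly. Their poses are not given: they have to be found in the camera images.
- hood_foot (a point): Foot of the weighing station: on the bench, mid width, below the front of the sash pane. x: level, away behind the sash, square to it; y: left along the sash; z up. Dark stone slab 540 mm wide, 60 high, from 40 before the pane to 240 behind it. Guides 28 mm wide, centred 235 mm left and right, up to 520 mm, 12 mm proud of the pane. Clear sides; open top and back. 80 mm behind the pane empty.
- lip (a point): Middle of the lip's front edge, half-way up; axes as hood_foot; rises with the sash. The lip: level aluminium ledge at the foot of the sash, 400 mm long, 14 thick (underside 7 mm below this point), 45 out from the clear pane, its upper 6 mm set back 3; the pane goes up 166 mm above it. Below it, open down to the slab. Nothing over 35 mm tall stands before the middle 160 mm of its length.
- sash (a joint): Height of the sash in m: 0 = down (underside of the lip 150 mm above the bench), grows as it goes up, 0.20 at the top stop. Counterweighted: about 2 to 6 N moves it up or down, and it stays where it is left. Pane and lip weigh about 0.55 kg.
- mark (a point): Middle of the front edge of the pointer tab, half-way up; axes as hood_foot. A rigid steel tab 30 mm wide, 14 mm thick like the lip, standing out as far as the lip, clamped at some height to the left guide, 20 mm beyond the lip's left end. The lip is level with it when both points have the same height.
- reagent: Bystander, to be left alone: closed amber reagent bottle, 60 mm across and 140 mm tall, standing in front of the left end of the lip. Origin: centre of its underside.
- beaker: Bystander, to be left alone: empty glass beaker, 68 mm across and 85 mm tall, standing in front of the right end of the lip. Origin: centre of its underside.
- dish: Bystander, to be left alone: flat clear culture dish, 92 mm across and 18 mm tall, lying on the bench in front of the middle of the sash. Origin: centre of its underside.
- slidebox: Bystander, to be left alone: closed grey box for microscope slides, 85 x 100 x 32 mm, lying on the bench in front of the sash. Origin: centre of its underside.
- scoop: Bystander, to be left alone: steel spoon, 170 mm long, lying flat on the bench to the left. Origin: centre of its underside, long axis x.

How it is judged (in metres and radians):
On the way:
1. the fingers push the lip up from beneath, the sash moving (contact force between the fingers and sash_c0 above 0.5 N and velocity of joint sash above 0.003 m/s), for 0.1 s.
At the end, for the whole second after the job is handed in: The sash rests by itself with its lip level with the pointer tab, within 8 mm; nothing else has been moved by more than 20 mm (z of lip in the frame of mark between -0.008 and 0.008 m and velocity of joint sash between -0.003 and 0.003 m/s and distance of each of reagent, beaker, dish, slidebox, scoop from where it was at the start of the episode below 0.02 m); the robot touches nothing.
It fails at once if the sash is raised more than 25 mm past the pointer (z of lip in the frame of mark above 0.025 m).
It fails at once if the lip is gripped or pressed from above (over 3 N on its upper half) (contact force between the fingers and sash_c1 above 3 N).
It fails at once if the sash is shoved (faster than 0.25 m/s) (velocity of joint sash above 0.25 m/s).
It fails at once if the lip is pushed with more than 30 N (contact force between the fingers and sash_c0 above 30 N).
It fails at once if a bystander is moved or lifted by more than 20 mm (distance of any of reagent, beaker, dish, slidebox, scoop from where it was at the start of the episode above 0.02 m).
It also fails if it takes over 40 s, if anything falls off the work surface, if the arm or the gripper's body presses on something with over 40 N, if the wrist force passes 120 N, or if a joint passes its speed limit or range.

## Robot

A 6-joint arm with a two-finger parallel gripper is mounted at the origin on the work surface. World frame = base frame: x ahead of the robot, y to its left, z up, the work surface at z = 0. Lengths are in mm, angles in rad, forces in N, time in s.
With the tool pointing down it reaches from about 275 to 1000 mm from the base axis. Payload 8.4 kg.
Tool frame: the origin (TCP) lies between the finger pads; the fingertips stand r.tips_ahead ahead of it and the grasp point (between the pads) lies 6 mm ahead of it (r.tips_ahead is the distance from the TCP to the fingertips, in mm); z points along the fingers, y is the line along which they close (so a half turn about z gives the same grasp; the last joint's range is limited). The gripper opens to 85 mm and grips with 20 to 120 N. Pads are 22 mm wide; open, the fingers measure 114 mm over their backs; the gripper's body (76 mm by 85 mm) begins 54 mm behind the grasp point. The pads swing forward as they close: fully open they stand 13 mm farther back than shut.
Start: joints at [-1.197, 0.353, 1.633, -0, 1.155, -0.002], TCP at [229.384, -581.387, 256.281] pointing down, gripper open.
Joint ranges: [-2.63, 2.63], [-0.92, 2.1], [0.06, 2.66], [-1.3, 4.44], [0, 2.69], [-3.02, 3.02]. Speed limits (rad/s): [2.22, 2.22, 2.79, 3.14, 3.14, 3.14].

## Interface

Orientations are given as [roll, pitch, yaw] about the fixed x, y, z axes, in that order (R = Rz(yaw) Ry(pitch) Rx(roll)).
In Python, from rig import r gives the robot as it stands.
- The arm moves only by the tool carry_out, never from a script. Its arguments are lists of equal length, an entry for each row: "delta_pos": the shift along the tool's x, y, z in m, a list of three; "rot": the turn, a rotation vector about the tool's x, y, z in degrees, a list of three. A call has 1 to 8 rows; each row is the pose to reach, as a shift and turn from the pose commanded when the call began, along the tool's axes at that moment; what a row does not reach only later rows make up. A row lasts 1/8 s, in which the tool goes at most 62.5 mm and 10.7 degrees, less where a joint would pass 70% of its speed; a pose out of reach is approached as far as the arm can. A call with a gripper value outside its range is refused whole. "claw" is the finger opening in m, from 0 to 0.0854, set as the call begins (left out, the last holds). The fingers move at their own pace and stop on an object; "grip_force" is the grip in N (left out, the last holds). Time passes only in rows, so rows that repeat a pose let the fingers close. It gives the time, the measured TCP pose, the force, the opening and the grip force at its end, in the units of the state.
- r.sense(): the state, without advancing time (a new reading comes with each control period).
- r.grab_frame(name): name is "side" or "top" or "wrist"; returns the picture (480x640x3 uint8, blue, green, red); there is no depth.
- r.camera_info(name): a dict with "fx", "fy", "cx", "cy" (pixels), "pose" (4x4, takes a point from camera to world coordinates); the wrist camera has in their place "hand_eye" (4x4, takes a point from camera to tool coordinates, whose origin is the TCP and whose axes are the flange's). Camera axes: x right, y down, z forward; pixel columns grow to the right and rows downward; lengths in mm; the calibration is good to about 2 mm. A picture is of the moment at which its call begins: read the wrist's pose just before it. camera_info takes no time and is no camera call.
- r.sign_off(): hands the job in; it is judged then, once.
Trained networks look in the newest picture that a camera, given by its name, has taken for a name from the list of things; names that differ only in an ending like _2 or _b are one class to them, and where a whole thing is asked for, a point or a joint stands for the part that bears it (a point fixed in the world has none). Each returns a list of dicts, best first, with "p" (0 to 1); they miss things now and then, are a little off and sometimes report something else, mostly with a low value. They report only what shows in the picture. A call takes as long as a camera call.
- r.recognise(thing, camera): "box" ([left, top, right, bottom] in pixels, round what is visible of it).
- r.cut_out(thing, camera): "mask" (480x640 bool, what is visible of it) and "box" ([left, top, right, bottom] in pixels, round what is visible of it).
The state is a dict: "clock": time; "qpos": joint angles; "qvel": joint speeds; "joint_efforts": joint torques, N m; "eef_pos": TCP position; "tcp_rot": TCP orientation; "contact_force": force on the tool from outside, world axes, zero at the start; "wrist_torque": the same for the moment, N m; "opening": opening from 0.0 (shut) to 1.0 (fully open); "grasp_force": force on a finger pad.
Only numpy, scipy, OpenCV 4.12 (cv2) and the standard library are available. Lean on these libraries where they do the work, as an engineer would, in place of code of your own. Each camera call takes 0.05 s, during which the arm holds its last target. There are 200 camera calls.

## Working session

There is one attempt and no reset: what is moved stays moved. The work goes in short steps, Python scripts to look and compute and a tool call to move; the robot and the scene stay as the last step left them, time stands still between calls to the robot, and variables do not carry over. Pictures are saved under pics/ and viewed, at most 10 in all, crops included, and the job is handed in when it is done.

Besides the shell and the picture viewer there is one more tool, called after "Emit:" as name(argument=value, ...) on one line, values as JSON. carry_out: Moves the arm, as the interface text tells. Its arguments: {"type":"object","properties":{"delta_pos":{"type":"array","items":{"type":"array","items":{"type":"number"}}},"rot":{"type":"array","items":{"type":"array","items":{"type":"number"}}},"claw":{"type":"number"},"grip_force":{"type":"number"}},"required":["delta_pos","rot"]}

```bash
mkdir -p pics; ls
python3 - <<'E'
from rig import r
import cv2,numpy as np
np.set_printoptions(precision=4,suppress=True)
s=r.sense();print(s, r.tips_ahead)
for c in("side","top","wrist"):
    cv2.imwrite(f"pics/{c}0.png",r.grab_frame(c)); print(c,r.camera_info(c))
for c in("side","top"):
    for n in("hood_foot","lip","sash","mark","reagent","beaker","dish","slidebox","scoop"):
        print(c,n,[(np.round(d["box"]).tolist(),round(d["p"],2)) for d in r.recognise(n,c)[:2]])
E
```

```text
pics
{'clock': 0.0, 'qpos': array([-1.1974,  0.3536,  1.6342, -0.    ,  1.1552, -0.0024]), 'qvel': array([ 0.0005, -0.002 , -0.0003,  0.002 ,  0.0001,  0.0003]), 'joint_efforts': array([ -0.001 , -60.5268, -34.2068,   0.    ,   0.0093,  -0.    ]), 'eef_pos': array([ 229.2352, -580.9544,  255.5581]), 'tcp_rot': array([-3.1402, -0.    ,  0.3758]), 'contact_force': array([ 1.0653,  0.1449, -0.3163]), 'wrist_torque': array([-0.0295,  0.0533,  0.0276]), 'grasp_force': 0.0, 'opening': 1.0026843390061935} 25.0
side {'fx': 611.6410027966307, 'fy': 611.6410027966307, 'cx': 304.9364409128126, 'cy': 240.1172359148154, 'pose': array([[  -0.5539,   -0.6291,    0.5454, -137.185 ],
       [  -0.8325,    0.4087,   -0.374 ,  531.8492],
       [   0.0124,   -0.6612,   -0.7501, 1153.6423],
       [   0.    ,    0.    ,    0.    ,    1.    ]])}
top {'fx': 499.50157828441405, 'fy': 499.50157828441405, 'cx': 320.19160742483734, 'cy': 243.46466933747715, 'pose': array([[  -0.0177,   -0.9818,    0.1889,  341.2693],
       [  -0.9993,    0.0236,    0.0293,   62.4589],
       [  -0.0332,   -0.1882,   -0.9816,
[... 794 characters left out ...]
[([317.0, 283.0, 354.0, 324.0], 0.96)]
side slidebox []
side scoop [([200.0, 394.0, 241.0, 475.0], 0.69)]
top hood_foot [([160.0, 37.0, 572.0, 264.0], 0.83)]
top lip [([230.0, 122.0, 490.0, 238.0], 0.79)]
top sash [([232.0, 118.0, 492.0, 242.0], 0.71), ([162.0, 37.0, 571.0, 259.0], 0.2)]
top mark [([219.0, 214.0, 249.0, 237.0], 0.97), ([279.0, 256.0, 310.0, 295.0], 0.67)]
top reagent [([276.0, 255.0, 306.0, 291.0], 0.73), ([221.0, 215.0, 246.0, 236.0], 0.49)]
top beaker [([434.0, 219.0, 468.0, 258.0], 0.87)]
top dish [([339.0, 244.0, 379.0, 285.0], 0.88)]
top slidebox [([381.0, 234.0, 432.0, 281.0], 0.74), ([338.0, 246.0, 380.0, 286.0], 0.62)]
top scoop [([166.0, 303.0, 225.0, 362.0], 0.81)]
```

View pics/side0.png

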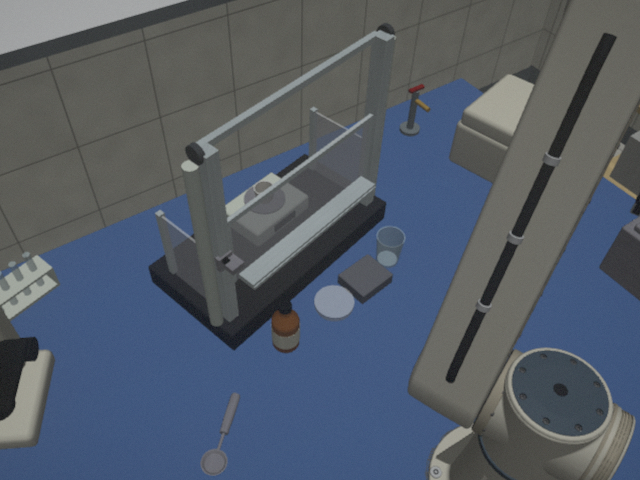

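View pics/top0.png

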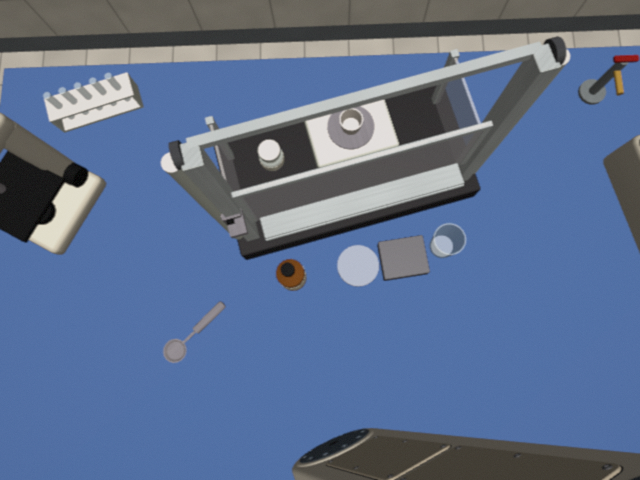

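The side view shows the lip running from about (246,275) to (375,185), with the tab at (229,260). In the top view the lip runs from (265,233) to (465,187), with the tab at (236,226). The dish and box lie in front of the middle. Next I'll take close crops to pick corners.

Run:
```python
import cv2,numpy as np
a=cv2.imread("pics/side0.png");b=cv2.imread("pics/top0.png")
f=lambda im,x,y,w,h,s:cv2.resize(im[y:y+h,x:x+w],None,fx=s,fy=s,interpolation=cv2.INTER_CUBIC)
z=np.zeros((600,800,3),np.uint8)
z[:300,:400]=f(a,205,235,80,60,5); z[:300,400:]=f(a,325,165,80,60,5)
z[300:,:400]=f(b,210,195,80,60,5); z[300:,400:]=f(b,410,155,80,60,5)
z=cv2.convertScaleAbs(z,alpha=1.3)
cv2.imwrite("pics/crops.png",z)
```

```text
(no output)
```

View pics/crops.png

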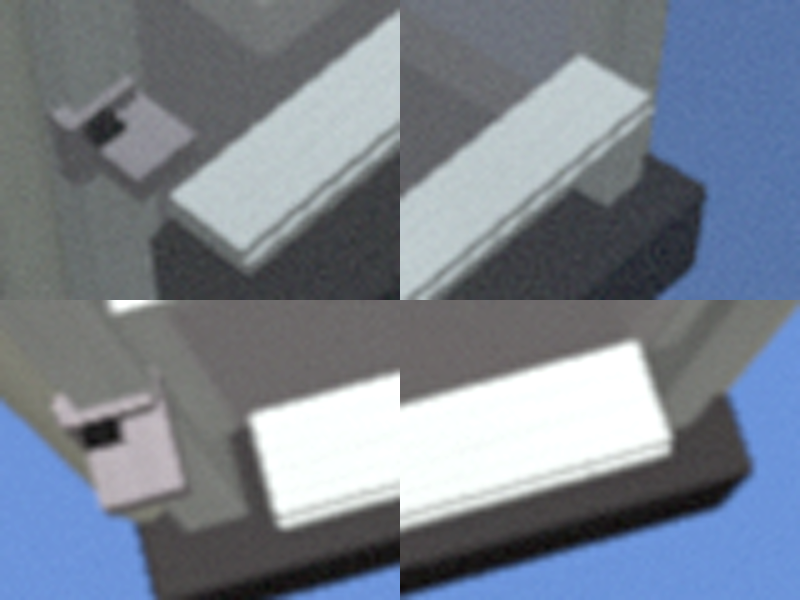

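The crops show the corners of the lip (both ends), the tab's front corners and the right corner of the slab. I'll fit the station pose, sash height and mark height to these points.

```bash
cat > fit.py <<'E'
import numpy as np
from scipy.optimize import least_squares
def proj(ci,P):
    T=np.linalg.inv(ci["pose"]);p=T[:3,:3]@P+T[:3,3]
    return np.array([ci["fx"]*p[0]/p[2]+ci["cx"],ci["fy"]*p[1]/p[2]+ci["cy"]])
def hood(p,h):
    c,s=np.cos(p[2]),np.sin(p[2]);return np.array([p[0]+c*h[0]-s*h[1],p[1]+s*h[0]+c*h[1],h[2]])
# p: x,y,yaw,zlip,zmark
def model(p,kind,h):
    z={"L":p[3],"M":p[4],"S":0}[kind];return hood(p,(h[0],h[1],h[2]+z))
def fit(r,obs,p0):
    C={c:r.camera_info(c) for c in("side","top")}
    f=lambda p:np.concatenate([proj(C[c],model(p,k,h))-uv for c,k,h,uv in obs])
    s=least_squares(f,p0,loss="soft_l1",x_scale=[10,10,.1,10,10]);return s.x,f(s.x).reshape(-1,2)
E
python3 - <<'E'
from rig import r
from fit import *
np.set_printoptions(precision=2,suppress=True)
obs=[("side","L",(-42,200,7),(253,285)),("side","L",(-45,200,-7),(254.5,289.2)),("side","L",(0,200,7),(239,274.5)),
("side","L",(-42,-200,7),(375,185.2)),("side","L",(0,-200,7),(361,176)),
("top","L",(-42,200,7),(265,237.5)),("top","L",(0,200,7),(260,218)),("top","L",(-42,-200,7),(463.6,183)),("top","L",(0,-200,7),(457.5,163.5)),
("side","S",(-40,-270,60),(385.5,203)),("top","S",(-40,-270,60),(480,189)),
("side","M",(-45,250,7),(233,271)),("side","M",(-45,220,7),(244,261.6)),("top","M",(-45,250,7),(231,237)),("top","M",(-45,220,7),(247,233))]
p,e=fit(r,obs,[600,0,0,157,200]);print(p)
for o,x in zip(obs,e):print(o[:3],x)
print("lip world",hood(p,(-45,0,p[3])))
C=r.camera_info("top");T=C["pose"]
for n,uv,z in(("reagent",(290,288),0),("dish",(358,266),9),("box",(404,258),16),("beaker",(442,246),0)):
    d=T[:3,:3]@[(uv[0]-C["cx"])/C["fx"],(uv[1]-C["cy"])/C["fy"],1];P=T[:3,3]+d*(z-T[2,3])/d[2]
    q=P[:2]-p[:2];c,s=np.cos(p[2]),np.sin(p[2]);print(n,P,"hood",c*q[0]+s*q[1],-s*q[0]+c*q[1])
E
```

```text
[625.31  12.87   0.25 163.4  257.65]
('side', 'L', (-42, 200, 7)) [-0.08  0.06]
('side', 'L', (-45, 200, -7)) [-0.18  0.85]
('side', 'L', (0, 200, 7)) [-0.66 -0.53]
('side', 'L', (-42, -200, 7)) [-0.63 -1.16]
('side', 'L', (0, -200, 7)) [-0.73 -0.25]
('top', 'L', (-42, 200, 7)) [0.53 1.09]
('top', 'L', (0, 200, 7)) [0.21 0.25]
('top', 'L', (-42, -200, 7)) [0.32 0.31]
('top', 'L', (0, -200, 7)) [-0.48  0.07]
('side', 'S', (-40, -270, 60)) [ 0.87 -1.52]
('top', 'S', (-40, -270, 60)) [1.86 0.45]
('side', 'M', (-45, 250, 7)) [-0.71  0.01]
('side', 'M', (-45, 220, 7)) [-0.09  0.16]
('top', 'M', (-45, 250, 7)) [-0.34  0.23]
('top', 'M', (-45, 220, 7)) [ 0.29 -0.4 ]
lip world [581.75   1.58 163.4 ]
reagent [455.51 164.9    0.  ] hood -126.24559447618907 189.7609954842535
dish [500.38  12.18   9.  ] hood -121.1084296592396 30.663774348574606
box [514.93 -89.5   16.  ] hood -132.5279466838022 -71.40810145644173
beaker [ 542.78 -177.97    0.  ] hood -127.75497956623516 -164.04020887686383
```

The fit holds to about 1 px. The lip's middle is at about (582, 2, 163), the mark's height is about 258 mm, and the station yaw is 0.25, so the sash must rise about 94 mm. My plan is to hold the closed fingers horizontal, pointing along the hood's x, slide them under the lip and raise it. First I'll swing to a clear, high spot in front.

Emit:
carry_out(delta_pos=[[0.025,-0.025,-0.01],[0.07,-0.07,-0.03],[0.11,-0.115,-0.05],[0.15,-0.16,-0.07],[0.19,-0.2,-0.085],[0.23,-0.24,-0.094],[0.27,-0.28,-0.094],[0.31,-0.32,-0.094]], rot=[[0,0,0],[0,0,1],[0,0,2],[0,0,3],[0,0,4],[0,0,5],[0,0,6],[0,0,7.2]], claw=0)

```text
clock: 2.05
eef_pos: [400.8, -168.3, 350.8]
tcp_rot: [3.141, -0.001, 0.249]
contact_force: [0.8, -0.5, -0.2]
opening: -0.003
grasp_force: 0.0
```

```bash
cat > go.py <<'E'
# world target -> delta (mm) and rotvec (deg) in the tool axes; optional pitch below level (deg)
import sys,numpy as np
from scipy.spatial.transform import Rotation as R
from rig import r
np.set_printoptions(precision=3,suppress=True)
s=r.sense();Rc=R.from_euler("xyz",s["tcp_rot"])
print(s["clock"],s["eef_pos"],s["tcp_rot"],"q",s["qpos"],"F",s["contact_force"])
if len(sys.argv)>1:
    x,y,z,yaw,p=map(float,sys.argv[1:6])
    Rt=R.from_euler("xyz",[np.pi,0,yaw])*R.from_euler("y",-(90-p),degrees=True)
    a=Rt.as_matrix()
    if a[2,2]*0+a[2,0]<-.01: Rt=R.from_euler("xyz",[np.pi,0,yaw])*R.from_euler("y",90-p,degrees=True)
    print("tool z",Rt.as_matrix()[:,2],"tool x",Rt.as_matrix()[:,0])
    print("delta",Rc.inv().apply(np.array([x,y,z])-s["eef_pos"]),"rot",(Rc.inv()*Rt).as_rotvec(degrees=True))
E
python3 go.py 450 -40 350 0.25 60
```

```text
2.05 [ 400.807 -168.265  350.8  ] [ 3.141 -0.001  0.249] q [-0.401 -0.043  1.895  0.     1.289  0.921] F [ 0.8   -0.509 -0.206]
tool z [ 0.484  0.124 -0.866] tool x [0.839 0.214 0.5  ]
delta [  79.321 -112.161    0.794] rot [ 0.058 29.935 -0.025]
```

Emit:
carry_out(delta_pos=[[0.01,-0.02,0],[0.02,-0.04,0],[0.03,-0.06,0],[0.045,-0.08,0],[0.06,-0.1,0],[0.08,-0.112,0],[0.08,-0.112,0]], rot=[[0,5,0],[0,12,0],[0,19,0],[0,26,0],[0,33,0],[0,40,0],[0,40,0]])

```text
clock: 2.92
eef_pos: [448.9, -41.0, 349.3]
tcp_rot: [-3.14, -0.697, 0.25]
contact_force: [0.6, 0.6, 0.4]
opening: 0.003
grasp_force: 0.0
```

```bash
python3 go.py 450 -40 350 0.25 0
```

```text
2.925 [448.908 -40.979 349.282] [-3.14  -0.697  0.25 ] q [-0.355 -0.296  2.263  0.627  0.674  0.567] F [0.565 0.554 0.377]
tool z [ 0.969  0.247 -0.   ] tool x [0. 0. 1.]
delta [ 1.458 -0.679  0.284] rot [-0.056 50.092 -0.048]
```

Emit:
carry_out(delta_pos=[[0.004,-0.001,0.01],[0.008,-0.002,0.022],[0.012,-0.003,0.034],[0.016,-0.005,0.046],[0.02,-0.006,0.058],[0.024,-0.007,0.07],[0.029,-0.009,0.082],[0.03,-0.009,0.089]], rot=[[0,5,0],[0,11,0],[0,18,0],[0,25,0],[0,32,0],[0,39,0],[0,46,0],[0,50,0]])

```text
clock: 3.92
eef_pos: [526.3, -8.4, 305.4]
tcp_rot: [-2.85, -1.525, -0.014]
contact_force: [0.4, 2.3, -0.3]
opening: 0.001
grasp_force: 0.0
```

```bash
python3 go.py 524 -13 140 0.25 0
```

```text
3.925 [526.334  -8.431 305.378] [-2.85  -1.525 -0.014] q [-0.414  0.403  2.585  2.44   1.409 -1.458] F [ 0.395  2.327 -0.286]
tool z [ 0.969  0.247 -0.   ] tool x [0. 0. 1.]
delta [-165.311    5.915    3.697] rot [-1.571  2.502 -0.714]
```

Emit:
carry_out(delta_pos=[[-0.01,0.001,0.004],[-0.025,0.002,0.004],[-0.04,0.003,0.004],[-0.055,0.004,0.004],[-0.07,0.006,0.004],[-0.08,0.006,0.004],[-0.08,0.006,0.004]], rot=[[-0.5,1,-0.3],[-1,2,-0.5],[-1.5,2.5,-0.7],[-1.5,2.5,-0.7],[-1.5,2.5,-0.7],[-1.5,2.5,-0.7],[-1.5,2.5,-0.7]])

```text
clock: 4.8
eef_pos: [526.9, -12.3, 223.3]
tcp_rot: [-2.525, -1.563, -0.363]
contact_force: [0.6, 0.3, 1.4]
opening: -0.002
grasp_force: 0.0
```

```bash
python3 go.py 524 -13 140 0.25 0
python3 - <<'E'
from rig import r
import cv2
cv2.imwrite("pics/side1.png",r.grab_frame("side"))
E
```

```text
4.8 [526.906 -12.331 223.329] [-2.525 -1.563 -0.363] q [-0.403  0.786  2.574  2.474  1.737 -1.701] F [0.625 0.281 1.409]
tool z [ 0.969  0.247 -0.   ] tool x [0. 0. 1.]
delta [-83.346   0.306  -2.435] rot [-0.201  0.376 -0.266]
```

View pics/side1.png

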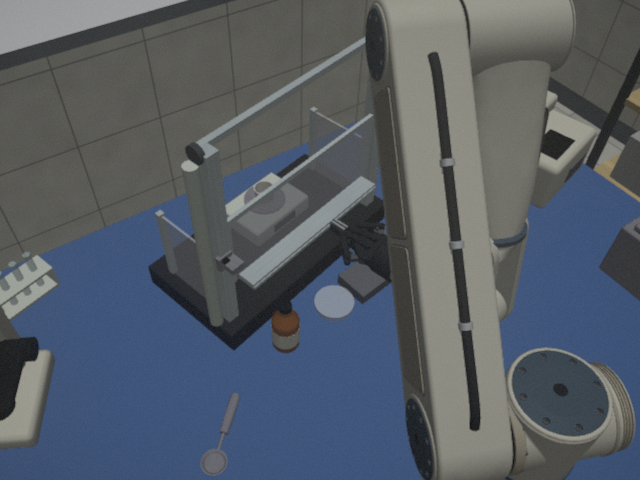

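The picture shows the closed gripper level, with its fingers near (345,228) right in front of the lip. The forearm is folded, with the elbow forward. I'll identify the kinematics from the recorded poses and check that the lower and upper targets are comfortable.

```bash
cat > kin.py <<'E'
import numpy as np
from scipy.spatial.transform import Rotation as R
from scipy.optimize import least_squares
D=[([-1.1974,.3536,1.6342,0,1.1552,-.0024],[229.235,-580.954,255.558],[-3.1402,0,.3758]),
([-.401,-.043,1.895,0,1.289,.921],[400.807,-168.265,350.8],[3.141,-.001,.249]),
([-.355,-.296,2.263,.627,.674,.567],[448.908,-40.979,349.282],[-3.14,-.697,.25]),
([-.414,.403,2.585,2.44,1.409,-1.458],[526.334,-8.431,305.378],[-2.85,-1.525,-.014]),
([-.403,.786,2.574,2.474,1.737,-1.701],[526.906,-12.331,223.329],[-2.525,-1.563,-.363])]
def row(q,z):
    s2,c2=np.sin(q[1]),np.cos(q[1]);s,c=np.sin(q[1]+q[2]),np.cos(q[1]+q[2])
    A=R.from_euler("z",q[0]).as_matrix()@np.array([[1,s2,s,c,0,0],[0,0,0,0,1,0],[0,c2,c,-s,0,1]])
    return np.c_[A,z]
Z=[R.from_euler("xyz",o).as_matrix()[:,2] for _,_,o in D]
A=np.vstack([row(q,z) for (q,_,_),z in zip(D,Z)]);b=np.concatenate([p for _,p,_ in D])
K,res,rk,_=np.linalg.lstsq(A,b,rcond=None)   # a1 L1 L2 e dy d1 d6
def rot(q):
    return R.from_euler("z",q[0])*R.from_euler("y",q[1]+q[2])*R.from_euler("z",K4*q[3])*R.from_euler("y",q[4])*R.from_euler("z",K4*q[5])*R.from_euler("z",np.pi/2)
def fk(q):
    Rt=rot(q);return row(q,Rt.as_matrix()[:,2])@K,Rt
best=None
for K4 in(1,-1):
    for h in(1,-1):
        pass
    e=[(rot(q).inv()*R.from_euler("xyz",o)).magnitude() for q,_,o in D]
    if best is None or sum(e)<best[0]: best=(sum(e),K4,e)
K4=best[1]
lo=np.array([-2.63,-.92,.06,-1.3,0,-3.02]);hi=np.array([2.63,2.1,2.66,4.44,2.69,3.02])
def ik(p,Rt,seed):
    f=lambda q:np.r_[(fk(q)[0]-p)/100,(Rt.inv()*fk(q)[1]).as_rotvec()]
    s=least_squares(f,np.clip(seed,lo+.01,hi-.01),bounds=(lo,hi));return s.x,np.abs(s.fun).max()
E
python3 - <<'E'
from kin import *
np.set_printoptions(precision=3,suppress=True)
print("K",K,"resid",np.abs(A@K-b).max(),"rank",rk,"rot err",best)
for yaw in(.25,.0,-.3,-.6):
  for pitch in(0,20,-10):
    Rt=R.from_euler("z",yaw)*R.from_euler("y",pitch,degrees=True)*R.from_matrix(np.array([[0,0,1],[0,-1,0],[1,0,0]]))
    for z in(140,240):
      sols=[]
      for sd in(D[4][0],[-.1,.5,1.8,3,1,1.5],[-.3,.5,1.5,.8,.5,.5],[0,1,1.2,1.5,1,0]):
        q,e=ik(np.array([586,3,z]),Rt,np.array(sd))
        if e<.02 and not any(np.abs(q-s).max()<.05 for s in sols): sols.append(q)
      for q in sols:
        el=[K[0]+K[1]*np.sin(q[1]),K[5]+K[1]*np.cos(q[1])]
        print(yaw,pitch,z,q,"elbow r,z",np.array(el))
E
```

```text
K [ -0.059 568.177 494.315  58.268   1.425 293.891 317.686] resid 0.1940000494767844 rank 7 rot err (0.0033664077796781025, 1, [1.5513799262783282e-05, 0.0006124454669539834, 0.0016869922893141247, 0.0008002566165623772, 0.00025119960758483397])
0.25 0 140 [-0.27   1.002  2.415  2.605  1.809 -1.71 ] elbow r,z [478.688 599.876]
0.25 0 240 [-0.27   0.689  2.482  2.621  1.597 -1.586] elbow r,z [361.295 732.352]
0.25 20 140 [-0.239  0.654  2.452  2.646  1.19  -1.553] elbow r,z [345.728 744.731]
0.25 20 240 [-0.239  0.33   2.449  2.548  0.909 -1.358] elbow r,z [183.985 831.434]
0.25 -10 140 [-0.262  1.144  2.348  2.568  2.047 -1.762] elbow r,z [517.215 528.95 ]
0.25 -10 240 [-0.262  0.865  2.444  2.608  1.89  -1.657] elbow r,z [432.293 662.533]
0.0 0 140 [ 0.006  1.028  2.45   3.148  1.907 -1.569] elbow r,z [486.432 587.407]
0.0 0 240 [ 0.006  0.701  2.522  3.147  1.652 -1.57 ] elbow r,z [366.579 727.944]
0.0 20 140 [ 0.005  0.66   2.487  3.147  1.227 -1.571] elbow r,z [348.427 742.648]
0.0 20 240 [ 0.005  0.316  2.483  3.148  0.88  -1.573] elbow r,z [176.64  833.893]
0.0 -10 140 [ 0.006 
[... 453 characters left out ...]
lbow r,z [187.917 830.072]
-0.3 -10 140 [ 0.316  1.132  2.332  3.819  2.003 -1.368] elbow r,z [514.283 535.298]
-0.3 -10 240 [ 0.316  0.856  2.425  3.777  1.859 -1.487] elbow r,z [429.13  666.211]
-0.6 0 140 [ 0.509  0.937  2.261  4.251  1.596 -1.52 ] elbow r,z [457.89  630.206]
-0.6 0 240 [ 0.509  0.675  2.316  4.255  1.504 -1.706] elbow r,z [355.007 737.46 ]
-0.6 20 140 [ 0.464  0.653  2.3    4.275  1.136 -1.752] elbow r,z [345.194 745.14 ]
-0.6 20 240 [ 0.464  0.392  2.298  4.405  1.039 -2.029] elbow r,z [217.256 818.867]
-0.6 -10 140 [ 0.498  1.07   2.207  4.264  1.806 -1.447] elbow r,z [498.315 566.743]
-0.6 -10 240 [ 0.498  0.822  2.287  4.234  1.731 -1.6  ] elbow r,z [416.049 680.775]
```

The model fits to 0.2 mm, and the level pose is within range at both heights, with the elbow well clear. Next I'll descend in front of the lip to below its underside.

Emit:
carry_out(delta_pos=[[-0.01,0,-0.001],[-0.025,0,-0.002],[-0.04,0,-0.002],[-0.055,0,-0.002],[-0.07,0,-0.002],[-0.085,0,-0.002],[-0.093,0,-0.002],[-0.093,0,-0.002]], rot=[[0,0.4,0],[0,0.4,0],[0,0.4,0],[0,0.4,0],[0,0.4,0],[0,0.4,0],[0,0.4,0],[0,0.4,0]])

```text
clock: 5.85
eef_pos: [523.4, -13.0, 130.7]
tcp_rot: [-2.046, -1.568, -0.844]
contact_force: [0.6, 0.3, 0.7]
opening: 0.002
grasp_force: 0.0
```

```bash
python3 go.py 587 3 130 0.25 0
python3 - <<'E'
from rig import r
import cv2,numpy as np
a=r.grab_frame("side");w=r.grab_frame("wrist")
z=np.zeros((480,800,3),np.uint8);z[:,:]=0
z[:360,:480]=cv2.resize(w,(480,360)); z[:360,480:]=cv2.resize(a[150:330,225:385],(320,360))
cv2.imwrite("pics/c2.png",z[:360])
E
```

```text
5.85 [523.372 -13.005 130.744] [-2.046 -1.568 -0.844] q [-0.41   1.11   2.497  2.425  1.932 -1.868] F [0.599 0.316 0.679]
tool z [ 0.969  0.247 -0.   ] tool x [0. 0. 1.]
delta [-0.66   0.337 65.611] rot [-0.088  0.073 -0.141]
```

View pics/c2.png

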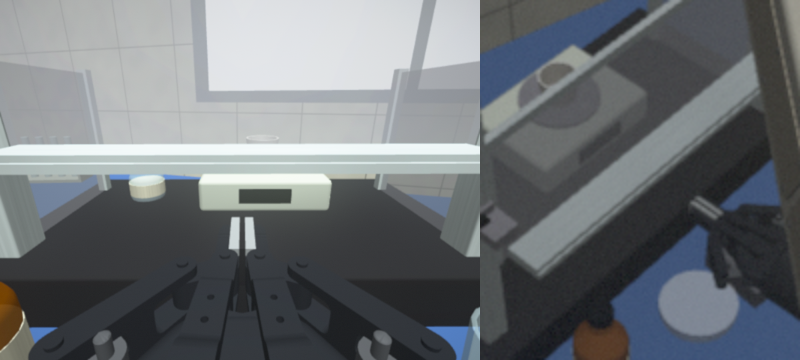

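The wrist view shows the fingers at (242,235) centred and below the lip, which spans rows 145–170, with clear space ahead. I'll insert 62 mm and then rise slowly until contact.

Emit:
carry_out(delta_pos=[[0,0,0.01],[0,0,0.022],[0,0,0.034],[0,0,0.046],[0,0,0.058],[0,0,0.062],[0.002,0,0.062],[0.004,0,0.062]], rot=[[0,0,0],[0,0,0],[0,0,0],[0,0,0],[0,0,0],[0,0,0],[0,0,0],[0,0,0]])

```text
clock: 6.95
eef_pos: [582.9, 2.3, 134.4]
tcp_rot: [-2.49, -1.567, -0.4]
contact_force: [-0.7, 0.1, -0.5]
opening: -0.001
grasp_force: 0.0
```

Emit:
carry_out(delta_pos=[[0.002,0,0],[0.004,0,0],[0.006,0,0],[0.008,0,0],[0.01,0,0],[0.012,0,0],[0.014,0,0],[0.016,0,0]], rot=[[0,0,0],[0,0,0],[0,0,0],[0,0,0],[0,0,0],[0,0,0],[0,0,0],[0,0,0]])

```text
clock: 7.95
eef_pos: [583.2, 2.4, 150.1]
tcp_rot: [-2.641, -1.567, -0.249]
contact_force: [0.5, -0.4, -3.7]
opening: 0.001
grasp_force: 2.1
```

Contact came at about z = 149 with 3.7 N. I'll raise at about 48 mm/s, still well short of the mark.

Emit:
carry_out(delta_pos=[[0.003,0,0],[0.008,0,0],[0.014,0,0],[0.02,0,0],[0.026,0,0],[0.032,0,0],[0.037,0,0],[0.04,0,0]], rot=[[0,0,0],[0,0,0],[0,0,0],[0,0,0],[0,0,0],[0,0,0],[0,0,0],[0,0,0]])

```text
clock: 8.95
eef_pos: [583.2, 2.4, 190.9]
tcp_rot: [-2.456, -1.568, -0.434]
contact_force: [-0.5, -0.9, -4.3]
opening: -0.001
grasp_force: 2.1
```

Emit:
carry_out(delta_pos=[[0.003,0,0],[0.007,0,0],[0.012,0,0],[0.017,0,0],[0.022,0,0],[0.026,0,0],[0.029,0,0],[0.03,0,0]], rot=[[0,0,0],[0,0,0],[0,0,0],[0,0,0],[0,0,0],[0,0,0],[0,0,0],[0,0,0]])

```text
clock: 9.95
eef_pos: [583.4, 2.3, 220.8]
tcp_rot: [-2.419, -1.568, -0.471]
contact_force: [-2.9, -0.0, -4.4]
opening: 0.002
grasp_force: 2.0
```

Run:
```python
from rig import r
import cv2,numpy as np
a=r.grab_frame("side");b=r.grab_frame("top");cv2.imwrite("pics/s3.png",a);cv2.imwrite("pics/t3.png",b)
f=lambda im,x,y,w,h,s:cv2.resize(im[y:y+h,x:x+w],None,fx=s,fy=s,interpolation=cv2.INTER_CUBIC)
z=np.zeros((600,800,3),np.uint8)
z[:,:400]=f(a,205,195,80,120,5); z[:,400:]=f(b,205,175,80,120,5)
cv2.imwrite("pics/c3.png",cv2.convertScaleAbs(z,alpha=1.2)); s=r.sense();print(s["eef_pos"],s["contact_force"],s["clock"])
```

```text
[583.56673225   2.24856802 220.88399091] [-1.98447802  1.19643896 -2.27375585] 10.05
```

View pics/c3.png

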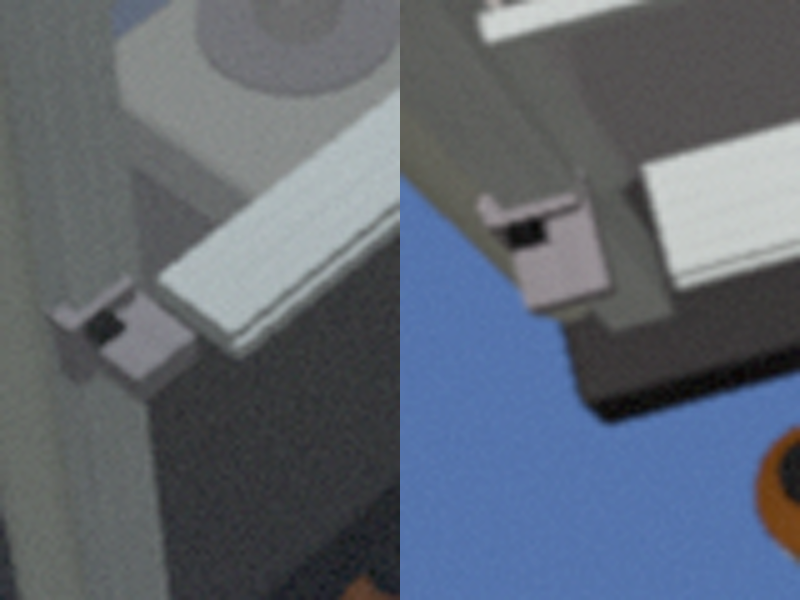

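The tab's top-front edge runs from (143,377) to (195,335) in the side crop. The lip's front corner at (231,336) is still below that line extended. I'll fit both heights with the station pose fixed.

```bash
cat > hts.py <<'E'
from rig import r
from fit import *
def hts(obs):
    C={c:r.camera_info(c) for c in("side","top")};base=[625.31,12.87,.25]
    f=lambda v:np.concatenate([proj(C[c],model([*base[:2],.25,*v[:2]]+np.r_[v[2],v[3],0,0,0],k,h))-uv for c,k,h,uv in obs])
    s=least_squares(lambda v:np.r_[f(v),v[2:]/2],[230,257,0,0],loss="soft_l1");print(s.x,"need",s.x[1]-s.x[0]);print(f(s.x).reshape(-1,2).round(2).tolist())
E
python3 - <<'E'
from hts import *
hts([("side","L",(-42,200,7),(251.2,262.2)),("side","L",(-45,200,-7),(252.6,266.2)),("side","L",(0,200,7),(236.6,250.4)),
("top","L",(-42,200,7),(259.4,230.6)),("top","L",(0,200,7),(253.6,209)),
("side","M",(-45,250,7),(233.5,270.6)),("side","M",(-45,220,7),(244,261.8)),("top","M",(-45,250,7),(230.8,237)),("top","M",(-45,220,7),(246.8,232.7))])
E
```

```text
[238.264042   258.82605667  -1.2772267   -0.43944002] need 20.56201467250139
[[-0.07, -0.61], [0.01, 0.81], [-0.65, -0.1], [0.3, 0.03], [0.46, -0.32], [-1.1, 0.17], [0.06, -0.26], [-0.25, 0.36], [0.42, 0.08]]
```

The lip is at 238 and the mark at 259, so about 20 mm remains. This agrees with the finger geometry. I'll raise 19 mm slowly and look again.

Emit:
carry_out(delta_pos=[[0.002,0,0],[0.005,0,0],[0.008,0,0],[0.011,0,0],[0.014,0,0],[0.017,0,0],[0.019,0,0],[0.019,0,0]], rot=[[0,0,0],[0,0,0],[0,0,0],[0,0,0],[0,0,0],[0,0,0],[0,0,0],[0,0,0]])

```text
clock: 11.05
eef_pos: [583.5, 2.2, 240.1]
tcp_rot: [-2.187, -1.569, -0.703]
contact_force: [0.8, 1.8, -1.3]
opening: 0.0
grasp_force: 0.9
```

Run:
```python
from rig import r
import cv2,numpy as np
a=r.grab_frame("side");b=r.grab_frame("top")
f=lambda im,x,y,w,h,s:cv2.resize(im[y:y+h,x:x+w],None,fx=s,fy=s,interpolation=cv2.INTER_CUBIC)
z=np.zeros((600,800,3),np.uint8)
z[:,:400]=f(a,215,215,50,75,8); z[:,400:]=f(b,220,185,50,75,8)
cv2.imwrite("pics/c4.png",cv2.convertScaleAbs(z,alpha=1.2)); s=r.sense();print(s["eef_pos"],s["contact_force"],s["clock"])
```

```text
[583.52739119   2.18898135 240.03011857] [ 0.03286439  0.40710814 -0.35445178] 11.15
```

View pics/c4.png

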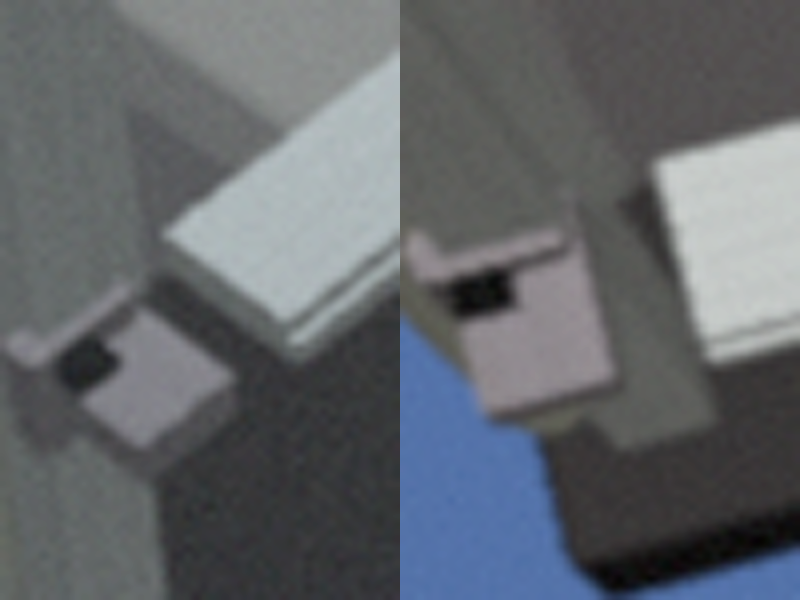

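In the side crop the lip's lower front corner (292,360) lies on the line of the tab's lower front edge, (155,485) to (235,410). The top edges also agree, so the lip is level within about 1–2 mm. I'll drop the fingers off and withdraw.

Emit:
carry_out(delta_pos=[[-0.003,0,0],[-0.008,0,0],[-0.014,0,0],[-0.015,0,-0.015],[-0.015,0,-0.03],[-0.015,0,-0.045],[-0.015,0,-0.06],[-0.015,0,-0.07]], rot=[[0,0,0],[0,0,0],[0,0,0],[0,0,0],[0,0,0],[0,0,0],[0,0,0],[0,0,0]])

```text
clock: 12.15
eef_pos: [514.5, -15.6, 224.7]
tcp_rot: [-2.41, -1.567, -0.481]
contact_force: [0.6, 0.3, -1.3]
opening: 0.005
grasp_force: 0.0
```

Run:
```python
from rig import r
import cv2,numpy as np
a=r.grab_frame("side");b=r.grab_frame("top")
f=lambda im,x,y,w,h,s:cv2.resize(im[y:y+h,x:x+w],None,fx=s,fy=s,interpolation=cv2.INTER_CUBIC)
z=np.zeros((600,800,3),np.uint8)
z[:,:400]=f(a,215,215,50,75,8); z[:240,400:]=f(b,220,185,50,30,8); z[240:540,400:]=f(b,210,80,400,300,1)
cv2.imwrite("pics/c5.png",cv2.convertScaleAbs(z,alpha=1.2)); s=r.sense();print(s["eef_pos"],s["contact_force"],s["clock"])
for n in("reagent","beaker","dish","slidebox","scoop"): print(n,[(np.round(d["box"]).tolist(),round(d["p"],2)) for d in r.recognise(n,"top")[:1]])
```

```text
[514.72683771 -15.77514351 224.40811272] [-0.47267248 -0.19327151 -0.04154497] 12.25
reagent [([277.0, 258.0, 308.0, 291.0], 0.56)]
beaker []
dish [([338.0, 246.0, 376.0, 285.0], 0.7)]
slidebox []
scoop [([164.0, 304.0, 223.0, 362.0], 0.85)]
```

View pics/c5.png

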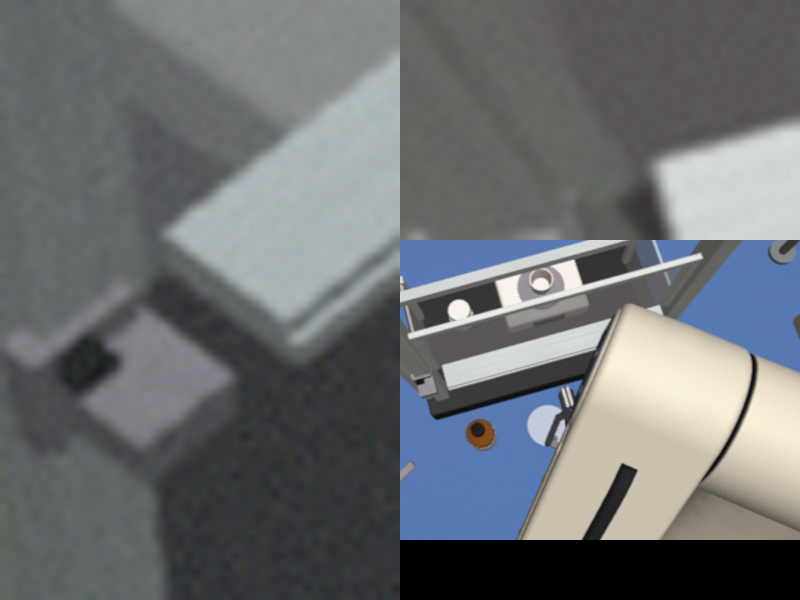

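The lip stayed put, with its corner at (290,360) as before, and the gripper is 45 mm clear in front of it. The reagent, dish and scoop boxes are unchanged. I'll do one last height check on the numbers before handing in.

Run:
```python
from hts import *
g=lambda u,v:(215+u/8-.4,215+v/8-.4)
t=lambda u,v:(220+(u-400)/8-.4,185+v/8-.4)
hts([("side","L",(-42,200,7),g(284,322)),("side","L",(-45,200,-7),g(292,361)),("side","L",(0,200,7),g(164,237)),
("top","L",(0,200,7),t(655,162)),("top","L",(-45,200,1),t(710,362)),
("side","M",(-45,250,7),g(150,449)),("side","M",(-45,220,7),g(235,379)),("side","M",(-45,220,-7),g(235,411)),("top","M",(-45,250,7),t(490,415)),("top","M",(-45,220,7),t(615,380))])
```

```text
[ 2.57843273e+02  2.57748637e+02 -3.10738587e-02  1.53965592e-02] need -0.09463587911773175
[[-0.06, -0.14], [0.45, 0.51], [-0.41, -0.84], [0.52, 0.3], [0.33, 0.05], [-1.45, 0.07], [-0.42, -0.4], [0.04, 0.29], [-0.42, 0.31], [0.6, 0.12]]
```

```bash
python3 -c "
from rig import r
print(r.sign_off())"
```

```text
the job is handed in; nothing more can be done
None
```

I pushed the sash up from beneath its lip to the pointer tab (the last camera measurement put the two within about 0.1 mm), withdrew the gripper to about 45 mm in front of the lip, and handed the job in. In that last picture the reagent bottle, dish and scoop had not moved, while the arm hid the beaker and slide box.

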